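# Sort the leaf-box shells into the drying chest and latch its lid

## Task

Clear the blue leaf-box shells off the table: set the sound ones, those that run to a straight, centred point, flat and open side up on the floor of the drying chest, side by side, and put the misshapen ones, blunt or with a skewed point, in the cardboard carton. Then bring the chest's lid right down and turn its wing knob clockwise until the tongue underneath is fully home behind the frame edge. Leave the bottles, bowl, brush, tape and tin where they are.

Things in the scene. Friction and masses are not known exactly. Their poses are not given: they have to be found in the camera images.
- shell_a: Blue open-topped leaf-shaped board box, 70 g; wall 4 mm thick, 34 mm high. Sides parallel, 56 mm apart outside, from x = -16 to 12 mm; round back to x = -44 mm. Origin: underside, on the centre line; x to the leaf's front, z up. SOUND: front runs to a centred point at x = 48 mm, y = 0. May be absent (None).
- shell_b: Blue open-topped leaf-shaped board box, 70 g; wall 4 mm thick, 34 mm high. Sides parallel, 56 mm apart outside, from x = -16 to 12 mm; round back to x = -44 mm. Origin: underside, on the centre line; x to the leaf's front, z up. SOUND: front runs to a centred point at x = 48 mm, y = 0. May be absent (None).
- shell_c: Blue open-topped leaf-shaped board box, 70 g; wall 4 mm thick, 34 mm high. Sides parallel, 56 mm apart outside, from x = -16 to 12 mm; round back to x = -44 mm. Origin: underside, on the centre line; x to the leaf's front, z up. SOUND: front runs to a centred point at x = 48 mm, y = 0. May be absent (None).
- shell_d: Blue open-topped leaf-shaped board box, 70 g; wall 4 mm thick, 34 mm high. Sides parallel, 56 mm apart outside, from x = -16 to 12 mm; round back to x = -44 mm. Origin: underside, on the centre line; x to the leaf's front, z up. SOUND: front runs to a centred point at x = 48 mm, y = 0. May be absent (None).
- shell_e: Blue open-topped leaf-shaped board box, 70 g; wall 4 mm thick, 34 mm high. Sides parallel, 56 mm apart outside, from x = -16 to 12 mm; round back to x = -44 mm. Origin: underside, on the centre line; x to the leaf's front, z up. MISSHAPEN: no point, a flat front at x = 16 mm. May be absent (None).
- shell_f: Blue open-topped leaf-shaped board box, 70 g; wall 4 mm thick, 34 mm high. Sides parallel, 56 mm apart outside, from x = -16 to 12 mm; round back to x = -44 mm. Origin: underside, on the centre line; x to the leaf's front, z up. MISSHAPEN: its point is skewed aside, to x = 42, y = 26 mm. May be absent (None).
- shell_g: Blue open-topped leaf-shaped board box, 70 g; wall 4 mm thick, 34 mm high. Sides parallel, 56 mm apart outside, from x = -16 to 12 mm; round back to x = -44 mm. Origin: underside, on the centre line; x to the leaf's front, z up. MISSHAPEN: no point, a flat front at x = 16 mm. May be absent (None).
- chest: fixed white drying chest, 300 mm (x) by 270 mm (y) outside, walls 8 mm, rim 75 mm above the table, open on top; a steel frame edge reaches 12 mm inwards under the rim of its right (-y) side; a grey fan housing 75 mm long and 100 mm high stands on its +x end. Origin: on the table under its centre; x away from the robot, y left towards the lid's hinge, z up; may be turned a little
- chest_floor (a point): centre of the chest's perforated inner floor, 284 x 254 mm, 15 mm above the table; axes as the chest's. Four shells fit side by side, two by two, their long sides along y, at x = +-68 mm, y = +-54 mm
- lid_hinge (a point): middle of the lid's hinge line, which runs along the chest's x on its left (+y) side, 77 mm above the table; axes as the chest's
- lid (a joint): angle of the lid, rad: 0 shut (level on the rim), 1.57 upright, at most 2.0 leaning back away from the chest. White frame with a clear pane, 300 x 270 x 12 mm, 0.5 kg. The hinge is stiff (about 0.85 N m): the lid stays where it is left, and pushing at its free edge takes 3 to 6 N
- lid_edge (a point): middle of the lid's free edge on its outer (upper when shut) face, 270 mm from the hinge line; x along the edge, z out of that face. Shut, that face is 89 mm above the table
- wing (a joint): angle of the lid's black wing knob, rad, growing clockwise seen from above with the lid shut. 0: wing and hidden 32 mm tongue along the lid's free edge, clear of the frame; 1.57 (firm stop): square to it, tongue home under the chest's frame edge. About 0.1 N m of friction; stays where left. A white mark on the wing shows where the tongue points. With the tongue out the lid cannot come down
- wing_grip (a point): middle of the wing, on the knob's axis, 40 mm in from the middle of the lid's free edge, 24.5 mm above the lid's outer face. The wing is 62 mm long (its x), 11 mm thick (its y) and 25 mm tall; z is the knob's axis, out of the lid's outer face
- carton_in (a point): centre of the inner floor of the reject carton, a brown open cardboard tray 240 mm (x) by 220 mm (y) and 65 mm high with 5 mm walls, fixed; axes along its sides
- tape: roll of paper tape lying flat, 64 mm across, 24 mm high; origin under its centre. Leave alone
- paste_tin: small tin, 54 mm across, 45 mm high; origin under its centre. Leave alone
- blue_bottle: blue water bottle, 70 mm across, 220 mm high; origin under its centre. Leave alone
- pink_bottle: pink bottle with a red cap, 68 mm across, 190 mm high; origin under its centre. Leave alone
- paste_pot: cream paste bowl, 90 mm across, 70 mm high; origin under its centre. Leave alone
- paste_brush: paste brush, 160 mm long, lying on the table. Leave alone

How it is judged:
By the outcome, as a careful person would: the job done as asked, in the order asked, and still so for the second after the job is handed in, with the robot touching nothing.
Of shell_a, shell_b, shell_c, shell_d only 3 to 4 are there at a start; the rules pass over those that are not, and their reading is None.
Of shell_e, shell_f, shell_g only 1 to 3 are there at a start; the rules pass over those that are not, and their reading is None.
At some moment in a run one of shell_a, shell_b, shell_c, shell_d, shell_e, shell_f, shell_g may be knocked a few centimetres aside while the robot is not near it.
It also fails if it takes over 210 s, if anything falls off the work surface, if the arm or the gripper's body presses on something with over 40 N, if the wrist force passes 120 N, or if a joint passes its speed limit or range.

## Robot

A 6-joint arm with a two-finger parallel gripper is mounted at the origin on the work surface. World frame = base frame: x ahead of the robot, y to its left, z up, the work surface at z = 0. Lengths are in m, angles in degrees, forces in N, time in s.
With the tool pointing down it reaches from about 0.35 to 0.875 m from the base axis. Payload 4.2 kg.
Tool frame: the origin (TCP) lies on the centre line of the jaws, within the pads' length; the fingertips stand 14 mm ahead of it and the grasp point (between the pads) lies 5 mm behind it (manip.tip_extent is the distance from the TCP to the fingertips, in m); z points along the fingers, y is the line along which they close (so a half turn about z gives the same grasp; the last joint's range is limited). The gripper opens to 87 mm and grips with 3 to 60 N. Pads are 19 mm wide; open, the fingers measure 117 mm over their backs; the gripper's body (75 mm by 190 mm) begins 51 mm behind the grasp point.
Start: joints at [86.723, 22.042, 0.453, 0, -68.411, -14.817], TCP at [0.194, 0.594, 0.237] pointing down, gripper open.
Joint ranges: [-179.83, 179.83], [-69.29, 118.12], [-61.27, 80.66], [-181.25, 117.63], [-171.15, -9.14], [-177.46, 177.46]. Speed limits (degrees/s): [159.86, 159.86, 180, 180, 180, 180].

## Interface

Orientations are given as [roll, pitch, yaw] about the fixed x, y, z axes, in that order (R = Rz(yaw) Ry(pitch) Rx(roll)).
In Python, from plant import manip gives the robot as it stands.
- The arm moves only by the tool drive_tool, never from a script. Its argument "rows" is text: rows parted by semicolons, each of 7 numbers parted by spaces: the shift along the world's x, y, z scaled (see below), then the turn, a rotation vector about the world's x, y, z scaled (see below), then the gripper command: -1 is shut, 1 is fully open, values between are in proportion. A call has 1 to 20 rows; each row is the pose to reach, as a shift and turn from the pose commanded when the call began, turning the shorter way round; what a row does not reach only later rows make up. The controller multiplies each number of a shift by 15 cm and each number of a turn by pi rad. A row lasts 1/12 s, in which the tool goes at most 41.7 mm and 7.16 degrees, less where a joint would pass 70% of its speed; a pose out of reach is approached as far as the arm can. A call with a number of a shift or a turn outside -1 to 1 is refused whole. A call with a gripper value outside its range is refused whole. The fingers move at their own pace and stop on an object; "force" is the grip in N (left out, the last holds). Time passes only in rows, so rows that repeat a pose let the fingers close. It gives the time, the measured TCP pose, the force, the opening and the grip force at its end, in the units of the state.
- manip.sense(): the state, without advancing time (a new reading comes with each control period).
- manip.camera(name): name is "side" or "top"; returns the picture (480x640x3 uint8, red, green, blue); there is no depth.
- manip.camera_info(name): a dict with "fx", "fy", "cx", "cy" (pixels), "cam_to_world" (4x4, takes a point from camera to world coordinates). Camera axes: x right, y down, z forward; pixel columns grow to the right and rows downward; lengths in m; the calibration is good to about 2 mm. A picture is of the moment at which its call begins. camera_info takes no time and is no camera call.
- manip.close_job(): hands the job in; it is judged then, once.
The state is a dict: "time_s": time; "joints": joint angles; "joint_velocities": joint speeds; "joint_torque": joint torques, N m; "tool_pos": TCP position; "eef_rot": TCP orientation; "contact_force": force on the tool from outside, world axes, zero at the start; "wrist_torque": the same for the moment, N m; "finger_gap": finger opening in m; "finger_force": force on a finger pad.
Only numpy, scipy, OpenCV 4.12 (cv2) and the standard library are available. Lean on these libraries where they do the work, as an engineer would, in place of code of your own. Each camera call takes 0.05 s, during which the arm holds its last target. There are 200 camera calls.

## Working session

There is one attempt and no reset: what is moved stays moved. The work goes in short steps, Python scripts to look and compute and a tool call to move; the robot and the scene stay as the last step left them, time stands still between calls to the robot, and variables do not carry over. Pictures are saved under pics/ and viewed, at most 14 in all, crops included, and the job is handed in when it is done.

Besides the shell and the picture viewer there is one more tool, called after "Emit:" as name(argument=value, ...) on one line, values as JSON. drive_tool: Moves the arm, as the interface text tells. Shifts and turns lie within -1 to 1; 1 stands for 15 cm of shift or pi rad of turn. Its arguments: {"type":"object","properties":{"rows":{"type":"string"},"force":{"type":"number"}},"required":["rows"]}

```bash
mkdir -p pics; ls
python3 - <<'E'
from plant import manip
import cv2,numpy as np
s=manip.sense();print({k:np.round(v,3).tolist() for k,v in s.items()})
for n in("top","side"):
    im=manip.camera(n);cv2.imwrite(f"pics/{n}0.png",im[:,:,::-1])
    i=manip.camera_info(n);print(n,i["fx"],i["fy"],i["cx"],i["cy"],np.round(i["cam_to_world"],3).tolist())
E
```

```text
pics
{'time_s': 0.0, 'joints': [86.723, 22.091, 0.378, -0.027, -68.411, -14.815], 'joint_velocities': [0.009, -0.003, 0.066, 0.001, 0.087, 0.025], 'joint_torque': [-0.0, -39.066, 18.74, 4.22, 0.011, -0.0], 'tool_pos': [0.194, 0.594, 0.235], 'eef_rot': [179.874, -0.007, -18.102], 'contact_force': [-0.44, -0.049, -0.089], 'wrist_torque': [0.024, 0.011, -0.005], 'finger_force': 0.0, 'finger_gap': 0.087}
top 595.0464388140118 595.0464388140118 317.9911564739244 250.59636311165565 [[-0.003, -0.983, 0.182, 0.431], [-1.0, 0.004, 0.002, -0.0], [-0.003, -0.182, -0.983, 1.304], [0.0, 0.0, 0.0, 1.0]]
side 498.7860575203136 498.7860575203136 316.4443520453103 243.5035593528346 [[0.773, -0.339, 0.537, -0.023], [-0.635, -0.391, 0.666, -0.853], [-0.016, -0.856, -0.517, 0.751], [0.0, 0.0, 0.0, 1.0]]
```

View pics/top0.png

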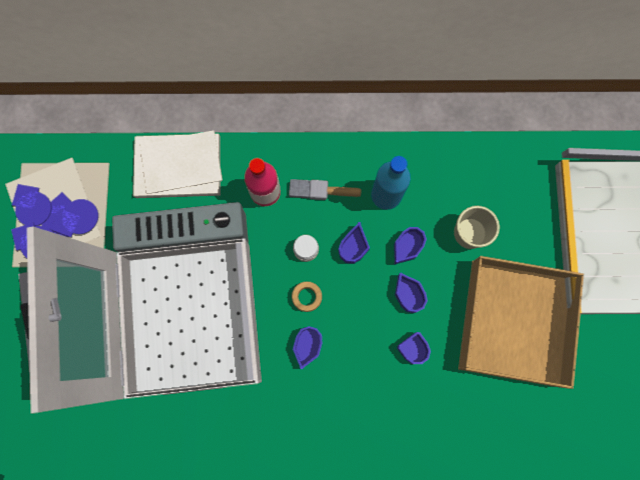

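View pics/side0.png

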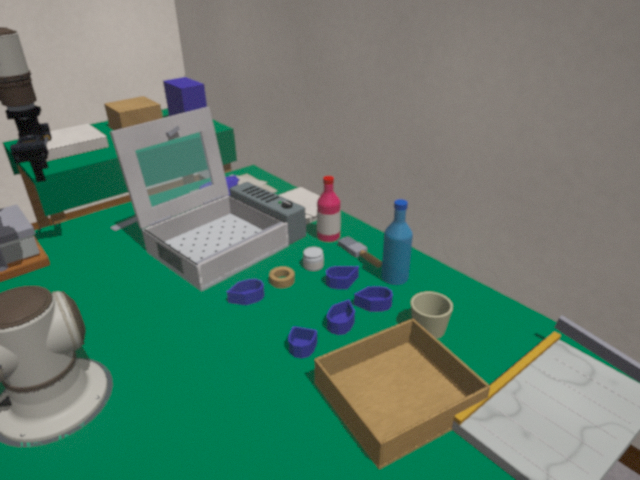

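The table holds five shells, at top-view pixels (353,245), (409,245), (410,294), (413,349) and (307,347). The chest is at about (185,315) with its lid leaning back to the left, and the carton is at (522,322). I'll zoom in to classify and measure them.

```bash
cat > h.py <<'E'
from plant import manip
import cv2,numpy as np
def ray(n,u,v,z):
    i=manip.camera_info(n);M=np.array(i["cam_to_world"])
    d=M[:3,:3]@np.array([(u-i["cx"])/i["fx"],(v-i["cy"])/i["fy"],1.0])
    o=M[:3,3];return o+d*(z-o[2])/d[2]
def pix(n,p):
    i=manip.camera_info(n);M=np.array(i["cam_to_world"])
    c=M[:3,:3].T@(np.array(p)-M[:3,3]);return np.array([i["fx"]*c[0]/c[2]+i["cx"],i["fy"]*c[1]/c[2]+i["cy"]])
E
python3 - <<'E'
from h import *
im=cv2.imread("pics/top0.png")
cv2.imwrite("pics/z1.png",cv2.resize(im[215:375,280:440],None,fx=3.75,fy=3.75,interpolation=cv2.INTER_CUBIC))
cv2.imwrite("pics/z2.png",cv2.resize(im[195:415,10:280],None,fx=2.7,fy=2.7,interpolation=cv2.INTER_CUBIC))
hsv=cv2.cvtColor(im,cv2.COLOR_BGR2HSV)
m=cv2.inRange(hsv,(115,80,40),(140,255,255))
for c in cv2.findContours(m,0,cv2.CHAIN_APPROX_NONE)[0]:
    a=cv2.contourArea(c)
    if a<200: continue
    P=np.array([ray("top",u,v,0.034)[:2]*1000 for u,v in c[:,0]],np.float32)
    h=cv2.convexHull(P)
    ap=cv2.approxPolyDP(h,6,True)[:,0]
    print(a,np.round(P.mean(0)),cv2.minAreaRect(P),ap.round().tolist())
E
```

```text
648.0 [ 455. -201.] ((453.6642761230469, -202.3328857421875), (59.63770294189453, 57.0389518737793), 36.13084411621094) [[491.0, -209.0], [464.0, -166.0], [426.0, -192.0], [426.0, -215.0], [447.0, -231.0]]
772.5 [463.  27.] ((459.3495788574219, 27.22907257080078), (55.06336212158203, 87.99836730957031), 74.073974609375) [[500.0, 9.0], [500.0, 34.0], [483.0, 49.0], [456.0, 55.0], [417.0, 38.0], [446.0, 3.0], [470.0, -4.0]]
797.5 [ 574. -194.] ((576.8284301757812, -192.28524780273438), (87.5796127319336, 58.176570892333984), 25.187213897705078) [[617.0, -175.0], [567.0, -165.0], [535.0, -187.0], [535.0, -206.0], [544.0, -222.0], [571.0, -227.0], [599.0, -211.0]]
749.0 [ 678. -194.] ((676.3014526367188, -192.06085205078125), (54.508888244628906, 93.15123748779297), 52.264190673828125) [[716.0, -217.0], [716.0, -195.0], [690.0, -168.0], [639.0, -164.0], [650.0, -204.0], [676.0, -226.0], [694.0, -231.0]]
719.0 [681. -76.] ((679.7694702148438, -78.3718032836914), (57.10184860229492, 84.99858093261719), 45.16847229003906) [[730.0, -88.0], [677.0, -44.0], [655.0, -46.0], [641.0, -59.0], [646.0, -85.0], [670.0, -107.0]]
3079.0 [741. 602.] ((725.584228515625, 587.2083740234375), (193.8732147216797, 156.42520141601562), 79.42219543457031) [[820.0, 667.0], [774.0, 676.0], [711.0, 671.0], [673.0, 659.0], [655.0, 635.0], [710.0, 509.0], [728.0, 490.0], [757.0, 488.0], [780.0, 507.0]]
```

View pics/z1.png

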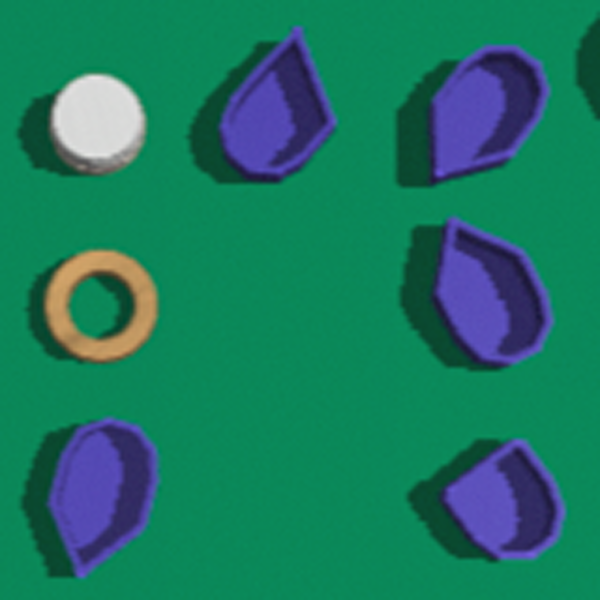

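View pics/z2.png

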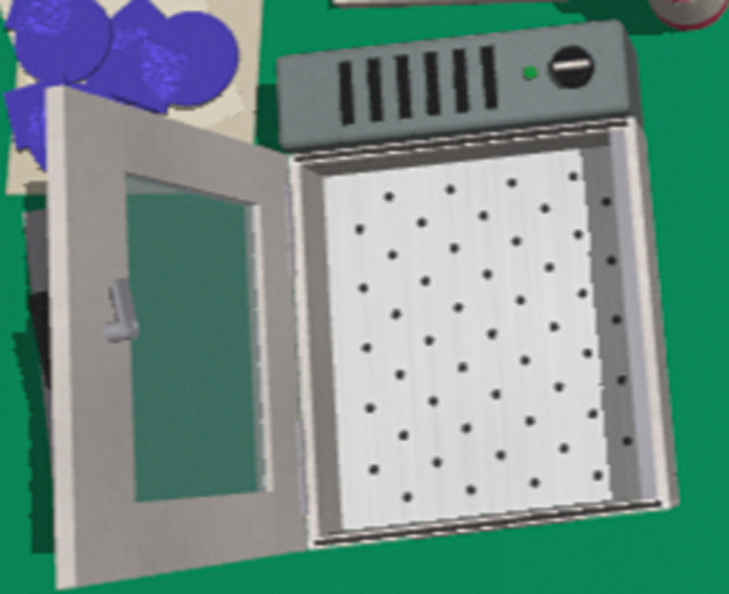

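Classification from the crop: (307,347), (409,245) and (410,294) have a centred point with equal front edges, so they are sound. (353,245) is skewed, because its left flank runs straight to the tip. (413,349) is blunt. The lid leans back past vertical with its wing at about (55,310). Now I'll work out the poses.

```bash
cat >> h.py <<'E'
def fit(model,pts):
    A=np.array(model,float);B=np.array(pts)[:,:2]*1000;a=A-A.mean(0);b=B-B.mean(0)
    th=np.arctan2((a[:,0]*b[:,1]-a[:,1]*b[:,0]).sum(),(a*b).sum())
    R=np.array([[np.cos(th),-np.sin(th)],[np.sin(th),np.cos(th)]])
    t=B.mean(0)-R@A.mean(0);return t,np.degrees(th),np.abs(A@R.T+t-B).max()
E
python3 - <<'E'
from h import *
z1=lambda u,v,z=.034:ray("top",280+u/3.75-.4,215+v/3.75-.4,z)
z2=lambda u,v,z=.075:ray("top",10+u/2.7-.3,195+v/2.7-.3,z)
sm=[(48,0),(12,28),(12,-28),(-44,0)]
def show(n,r):print(n,r[0].round(),r[1].round(1),"res",r[2].round(1))
show("S1",fit(sm,[z1(80,577),z1(150,522),z1(50,500),z1(115,420)]))
show("S2",fit(sm,[z1(435,181),z1(512,158),z1(433,100),z1(535,55)]))
show("S3",fit(sm,[z1(452,219),z1(436,292),z1(524,256),z1(520,362)]))
show("M1",fit([(42,26),(12,-28),(-16,28)],[z1(297,29),z1(336,124),z1(222,125)]))
show("M2",fit([(16,28),(16,-28),(-44,0)],[z1(443,492),z1(520,440),z1(540,554)]))
c=fit([(-150,135),(-150,-135),(150,-135),(150,135)],[z2(312,545),z2(663,507),z2(632,122),z2(293,157)]);show("chest",c)
f=fit([(142,127),(-142,127)],[z2(325,178,.015),z2(343,530,.015)]);show("floor",f)
show("carton",fit([(120,110),(120,-110),(-120,-110),(-120,110)],[ray("top",*p,.065) for p in[(480,258),(581,275),(574,387),(460,371)]]))
for n,u,v,z in[("blue",399,163,.22),("pink",257,166,.19),("bowl",476,224,.07),("tin",305,244,.045),("tape",306,296,.02)]:print(n,(ray("top",u,v,z)[:2]*1000).round())
th=np.radians(c[1]);R=np.array([[np.cos(th),-np.sin(th)],[np.sin(th),np.cos(th)]])
for a in np.arange(90,118,4):
    t=np.radians(a);o=[]
    for off in(0,12):
        y=135-270*np.cos(t)+off*np.sin(t);z=77+270*np.sin(t)+off*np.cos(t)
        for x in (-150,150):
            p=np.append(R@[x,y]+c[0],z)/1000;o+=[pix("top",p).round().tolist()]
            if off==0:o+=[pix("side",p).round().tolist()]
    print(a,o)
E
```

```text
S1 [463.  27.] 167.7 res 2.7
S2 [ 678. -196.] 141.1 res 1.9
S3 [ 574. -194.] 23.2 res 1.2
M1 [676. -80.] -33.9 res 6.1
M2 [ 463. -196.] 32.7 res 1.9
chest [522. 275.] 5.8 res 4.0
floor [523. 274.] 6.0 res 1.6
carton [ 509. -423.] -9.9 res 7.6
blue [ 801. -153.]
pink [807. 120.]
bowl [ 716. -334.]
tin [679.  30.]
tape [569.  28.]
90 [[67.0, 409.0], [121.0, 135.0], [62.0, 222.0], [219.0, 109.0], [59.0, 409.0], [55.0, 223.0]]
94 [[55.0, 410.0], [117.0, 134.0], [51.0, 224.0], [215.0, 108.0], [48.0, 411.0], [44.0, 224.0]]
98 [[44.0, 411.0], [114.0, 133.0], [40.0, 225.0], [212.0, 108.0], [36.0, 412.0], [33.0, 226.0]]
102 [[33.0, 412.0], [111.0, 132.0], [29.0, 227.0], [208.0, 108.0], [26.0, 413.0], [23.0, 228.0]]
106 [[22.0, 413.0], [108.0, 132.0], [20.0, 228.0], [205.0, 108.0], [16.0, 414.0], [14.0, 229.0]]
110 [[13.0, 414.0], [105.0, 133.0], [11.0, 230.0], [202.0, 109.0], [7.0, 415.0], [5.0, 231.0]]
114 [[4.0, 415.0], [103.0, 134.0], [3.0, 232.0], [199.0, 110.0], [-1.0, 415.0], [-2.0, 233.0]]
```

Emit:
drive_tool(rows="0.07 -0.5 0 0 0 0 1;0.07 -1 0 0 0 0 1;0.07 -1 0 0 0 0 1;0.07 -1 0 0 0 0 1;0.07 -1 0 0 0 0 1", force=12)

```text
time_s: 0.52
tool_pos: [0.2044, 0.4388, 0.2365]
eef_rot: [179.8, 0.0, -18.2]
contact_force: [-0.2, -0.0, 0.1]
finger_gap: 0.0873
finger_force: 0.0
```

Emit:
drive_tool(rows="0.33 -1 0 0 0 0 1;0.33 -1 0 0 0 0 1;0.33 -1 0 0 0 0 1;0.33 -1 0 0 0 0 1;0.33 -1 0 0 0 0 1")

```text
time_s: 0.93
tool_pos: [0.2542, 0.2894, 0.2362]
eef_rot: [179.9, 0.0, -18.3]
contact_force: [-1.0, 1.0, 0.6]
finger_gap: 0.0873
finger_force: 0.0
```

Emit:
drive_tool(rows="0.73 -1 0 0 0 0.032 1;0.73 -1 0 0 0 0.032 1;0.73 -1 0 0 0 0.032 1;0.73 -1 0 0 0 0.032 1;0.73 -1 0 0 0 0.032 1;0.73 -1 0 0 0 0.032 1")

```text
time_s: 1.43
tool_pos: [0.3653, 0.1419, 0.2363]
eef_rot: [179.9, 0.0, -12.6]
contact_force: [0.0, 0.3, 0.1]
finger_gap: 0.0867
finger_force: 0.0
```

Emit:
drive_tool(rows="0.67 -0.78 -0.9 0 0 0 1;0.67 -0.78 -0.9 0 0 0 1;0.67 -0.78 -0.9 0 0 0 1;0.67 -0.78 -0.9 0 0 0 1;0.67 -0.78 -0.9 0 0 0 1;0.67 -0.78 -0.9 0 0 0 1;0.67 -0.78 -0.9 0 0 0 1")

```text
time_s: 2.02
tool_pos: [0.464, 0.0264, 0.0994]
eef_rot: [179.8, 0.2, -12.5]
contact_force: [-1.1, -0.0, 1.2]
finger_gap: 0.087
finger_force: 0.0
```

Emit:
drive_tool(rows="0 0 -0.2 0 0 0 1;0 0 -0.35 0 0 0 1;0 0 -0.45 0 0 0 1;0 0 -0.52 0 0 0 1;0 0 -0.52 0 0 0 1;0 0 -0.52 0 0 0 -1;0 0 -0.52 0 0 0 -1;0 0 -0.52 0 0 0 -1;0 0 -0.52 0 0 0 -1;0 0 -0.52 0 0 0 -1;0 0 -0.52 0 0 0 -1;0 0 -0.52 0 0 0 -1;0 0 -0.52 0 0 0 -1;0 0 -0.4 0 0 0 -1;0 0 -0.2 0 0 0 -1;0 0 0 0 0 0 -1;0 0 0.3 0 0 0 -1;0 0 0.3 0 0 0 -1")

```text
time_s: 3.52
tool_pos: [0.4683, 0.0282, 0.1531]
eef_rot: [-179.6, -0.7, -12.2]
contact_force: [2.1, 0.4, -0.2]
finger_gap: 0.0562
finger_force: 11.9
```

Emit:
drive_tool(rows="-0.02 0.2 0.1 0 0 -0.04 -1;-0.05 0.4 0.1 0 0 -0.08 -1;-0.05 0.6 0.1 0 0 -0.12 -1;-0.05 0.8 0.1 0 0 -0.16 -1;-0.05 1 0.1 0 0 -0.2 -1;-0.05 1 0.1 0 0 -0.2 -1")

```text
time_s: 4.02
tool_pos: [0.4574, 0.1813, 0.1615]
eef_rot: [-179.8, -0.0, -48.4]
contact_force: [0.2, 0.2, -1.6]
finger_gap: 0.0565
finger_force: 11.9
```

Emit:
drive_tool(rows="-0.02 0.2 0 0 0 -0.04 -1;-0.05 0.4 0 0 0 -0.08 -1;-0.05 0.6 0 0 0 -0.12 -1;-0.05 0.8 0 0 0 -0.16 -1;-0.05 0.95 0 0 0 -0.2 -1;-0.05 0.95 0 0 0 -0.2 -1;-0.05 0.95 0 0 0 -0.2 -1;-0.05 0.95 0 0 0 -0.2 -1")

```text
time_s: 4.68
tool_pos: [0.4487, 0.3187, 0.1608]
eef_rot: [179.9, -0.1, -84.3]
contact_force: [-0.1, 0.5, -1.6]
finger_gap: 0.0563
finger_force: 11.9
```

Emit:
drive_tool(rows="0 0 -0.2 0 0 0 -1;0 0 -0.4 0 0 0 -1;0 0 -0.55 0 0 0 -1;0 0 -0.68 0 0 0 -1;0 0 -0.76 0 0 0 -1;0 0 -0.8 0 0 0 -1;0 0 -0.82 0 0 0 -1;0 0 -0.82 0 0 0 -1;0 0 -0.82 0 0 0 0.5;0 0 -0.82 0 0 0 0.5;0 0 -0.82 0 0 0 0.5;0 0 -0.82 0 0 0 0.5;0 0 -0.7 0 0 0 0.5;0 0 -0.5 0 0 0 0.5;0 0 -0.2 0 0 0 0.5;0 0 0 0 0 0 0.5;0 0 0.2 0 0 0 1")

```text
time_s: 6.1
tool_pos: [0.4499, 0.3205, 0.1949]
eef_rot: [-179.8, 0.2, -84.3]
contact_force: [-0.1, 0.5, -0.5]
finger_gap: 0.0673
finger_force: 0.0
```

```bash
cat >> h.py <<'E'
def blobs(n="top"):
    im=cv2.cvtColor(manip.camera(n),cv2.COLOR_RGB2BGR)
    m=cv2.inRange(cv2.cvtColor(im,cv2.COLOR_BGR2HSV),(115,80,40),(140,255,255))
    for c in cv2.findContours(m,0,cv2.CHAIN_APPROX_NONE)[0]:
        if cv2.contourArea(c)>150:
            P=np.array([ray("top",u,v,0.034)[:2]*1000 for u,v in c[:,0]],np.float32)
            print(cv2.contourArea(c),c[:,0].mean(0).round(),P.mean(0).round(),np.round(cv2.minAreaRect(P)[2]))
    return im
E
python3 -c "
from h import *
im=blobs();cv2.imwrite('pics/t1.png',im)"
```

```text
789.0 [168. 353.] [449. 318.] 3.0
647.5 [415. 349.] [ 456. -201.] 36.0
799.0 [410. 293.] [ 574. -194.] 25.0
749.0 [408. 245.] [ 678. -194.] 52.0
720.0 [354. 244.] [681. -76.] 45.0
3019.5 [ 45. 217.] [744. 602.] 80.0
```

Emit:
drive_tool(rows="0.05 -0.25 0 0 0 0.04 1;0.1 -0.5 0 0 0 0.08 1;0.15 -0.75 0 0 0 0.12 1;0.2 -1 0 0 0 0.16 1;0.2 -1 0 0 0 0.2 1;0.2 -1 0 0 0 0.2 1")

```text
time_s: 6.65
tool_pos: [0.4798, 0.168, 0.192]
eef_rot: [-179.9, -0.0, -48.4]
contact_force: [-0.2, -0.1, -0.0]
finger_gap: 0.0867
finger_force: 0.0
```

Emit:
drive_tool(rows="0.05 -0.25 0 0 0 0.04 1;0.1 -0.5 0 0 0 0.08 1;0.15 -0.75 0 0 0 0.12 1;0.2 -1 0 0 0 0.16 1;0.2 -1 0 0 0 0.2 1;0.2 -1 0 0 0 0.2 1")

```text
time_s: 7.15
tool_pos: [0.51, 0.0184, 0.1916]
eef_rot: [-180.0, -0.0, -12.3]
contact_force: [-0.2, 1.0, -0.0]
finger_gap: 0.0871
finger_force: 0.0
```

Emit:
drive_tool(rows="0.05 -0.25 0 0 0 0.04 1;0.1 -0.5 0 0 0 0.08 1;0.15 -0.75 0 0 0 0.12 1;0.2 -1 0 0 0 0.16 1;0.2 -1 0 0 0 0.197 1;0.2 -1 0 0 0 0.197 1")

```text
time_s: 7.65
tool_pos: [0.5404, -0.132, 0.1912]
eef_rot: [180.0, -0.0, 23.1]
contact_force: [0.3, 0.3, 0.4]
finger_gap: 0.087
finger_force: 0.0
```

Emit:
drive_tool(rows="0.22 -0.43 0 0 0 0 1;0.22 -0.43 -0.2 0 0 0 1;0.22 -0.43 -0.4 0 0 0 1;0.22 -0.43 -0.6 0 0 0 1;0.22 -0.43 -0.6 0 0 0 1;0.22 -0.43 -0.6 0 0 0 1")

```text
time_s: 8.15
tool_pos: [0.572, -0.1944, 0.1003]
eef_rot: [-179.9, 0.2, 23.1]
contact_force: [0.5, 0.6, 0.3]
finger_gap: 0.0871
finger_force: 0.0
```

Emit:
drive_tool(rows="0 0 -0.2 0 0 0 1;0 0 -0.35 0 0 0 1;0 0 -0.45 0 0 0 1;0 0 -0.52 0 0 0 1;0 0 -0.52 0 0 0 1;0 0 -0.52 0 0 0 -1;0 0 -0.52 0 0 0 -1;0 0 -0.52 0 0 0 -1;0 0 -0.52 0 0 0 -1;0 0 -0.52 0 0 0 -1;0 0 -0.52 0 0 0 -1;0 0 -0.52 0 0 0 -1;0 0 -0.52 0 0 0 -1;0 0 -0.4 0 0 0 -1;0 0 -0.2 0 0 0 -1;0 0 0 0 0 0 -1;0 0 0.2 0 0 0 -1;0 0 0.4 0 0 0 -1;0 0 0.4 0 0 0 -1")

```text
time_s: 9.73
tool_pos: [0.5755, -0.1957, 0.1683]
eef_rot: [179.6, -0.6, 23.2]
contact_force: [1.4, 0.5, -0.1]
finger_gap: 0.0564
finger_force: 11.8
```

Emit:
drive_tool(rows="-0.05 0.2 0 0 0 -0.04 -1;-0.1 0.4 0 0 0 -0.08 -1;-0.15 0.6 0 0 0 -0.12 -1;-0.2 0.8 0 0 0 -0.16 -1;-0.25 1 0 0 0 -0.2 -1;-0.25 1 0 0 0 -0.2 -1")

```text
time_s: 10.23
tool_pos: [0.5329, -0.0413, 0.161]
eef_rot: [-180.0, 0.1, -12.9]
contact_force: [-0.6, -1.5, -0.0]
finger_gap: 0.0565
finger_force: 11.8
```

Emit:
drive_tool(rows="-0.05 0.2 0 0 0 -0.04 -1;-0.1 0.4 0 0 0 -0.08 -1;-0.15 0.6 0 0 0 -0.12 -1;-0.2 0.8 0 0 0 -0.16 -1;-0.25 1 0 0 0 -0.2 -1;-0.25 1 0 0 0 -0.2 -1")

```text
time_s: 10.73
tool_pos: [0.4962, 0.1084, 0.1612]
eef_rot: [-180.0, 0.0, -48.9]
contact_force: [0.5, -0.3, -1.1]
finger_gap: 0.0564
finger_force: 11.8
```

Emit:
drive_tool(rows="-0.05 0.2 0 0 0 -0.04 -1;-0.1 0.4 0 0 0 -0.08 -1;-0.15 0.6 0 0 0 -0.12 -1;-0.2 0.74 0 0 0 -0.16 -1;-0.25 0.74 0 0 0 -0.197 -1;-0.25 0.74 0 0 0 -0.197 -1;-0.25 0.74 0 0 0 -0.197 -1")

```text
time_s: 11.32
tool_pos: [0.4593, 0.2157, 0.1611]
eef_rot: [180.0, -0.0, -84.1]
contact_force: [0.2, 0.2, -0.7]
finger_gap: 0.0563
finger_force: 11.8
```

Emit:
drive_tool(rows="0 0 -0.2 0 0 0 -1;0 0 -0.4 0 0 0 -1;0 0 -0.55 0 0 0 -1;0 0 -0.68 0 0 0 -1;0 0 -0.76 0 0 0 -1;0 0 -0.8 0 0 0 -1;0 0 -0.82 0 0 0 -1;0 0 -0.82 0 0 0 -1;0 0 -0.82 0 0 0 0.5;0 0 -0.82 0 0 0 0.5;0 0 -0.82 0 0 0 0.5;0 0 -0.82 0 0 0 0.5;0 0 -0.7 0 0 0 0.5;0 0 -0.5 0 0 0 0.5;0 0 -0.2 0 0 0 0.5;0 0 0 0 0 0 0.5;0 0 0.2 0 0 0 1")

```text
time_s: 12.73
tool_pos: [0.4599, 0.2163, 0.1943]
eef_rot: [-179.9, 0.1, -84.3]
contact_force: [-0.1, 0.4, -0.4]
finger_gap: 0.0675
finger_force: 0.0
```

Emit:
drive_tool(rows="0.14 -0.2 0 0 0 0.03 1;0.28 -0.4 0 0 0 0.06 1;0.42 -0.6 0 0 0 0.09 1;0.56 -0.8 0 0 0 0.12 1;0.71 -1 0 0 0 0.134 1;0.71 -1 0 0 0 0.134 1")

```text
time_s: 13.23
tool_pos: [0.5689, 0.0619, 0.1914]
eef_rot: [-180.0, -0.1, -60.4]
contact_force: [0.5, 0.7, -0.5]
finger_gap: 0.0869
finger_force: 0.0
```

Emit:
drive_tool(rows="0.14 -0.2 0 0 0 0.03 1;0.28 -0.4 0 0 0 0.06 1;0.42 -0.6 0 0 0 0.09 1;0.56 -0.8 0 0 0 0.12 1;0.71 -0.97 -0.2 0 0 0.134 1;0.71 -0.97 -0.4 0 0 0.134 1;0.71 -0.97 -0.6 0 0 0.134 1;0.71 -0.97 -0.6 0 0 0.134 1")

```text
time_s: 13.9
tool_pos: [0.6678, -0.08, 0.0937]
eef_rot: [179.5, 0.7, -36.3]
contact_force: [-1.5, 1.1, -1.7]
finger_gap: 0.0873
finger_force: 0.0
```

```bash
python3 -c "
from h import *
im=blobs();cv2.imwrite('pics/t2.png',im)"
```

```text
868.0 [167. 353.] [449. 321.] 90.0
852.5 [216. 347.] [460. 217.] 8.0
647.0 [415. 349.] [ 455. -201.] 36.0
199.0 [348. 255.] [658. -62.] 54.0
493.0 [411. 243.] [ 683. -201.] 17.0
3020.0 [ 45. 217.] [744. 602.] 80.0
```

Emit:
drive_tool(rows="0 0 -0.2 0 0 0 1;0 0 -0.35 0 0 0 1;0 0 -0.45 0 0 0 1;0 0 -0.52 0 0 0 1;0 0 -0.52 0 0 0 1;0 0 -0.52 0 0 0 -1;0 0 -0.52 0 0 0 -1;0 0 -0.52 0 0 0 -1;0 0 -0.52 0 0 0 -1;0 0 -0.52 0 0 0 -1;0 0 -0.52 0 0 0 -1;0 0 -0.52 0 0 0 -1;0 0 -0.52 0 0 0 -1;0 0 -0.4 0 0 0 -1;0 0 -0.2 0 0 0 -1;0 0 0 0 0 0 -1;0 0 0.2 0 0 0 -1;0 0 0.4 0 0 0 -1;0 0 0.5 0 0 0 -1;0 0 0.5 0 0 0 -1")

```text
time_s: 15.62
tool_pos: [0.6745, -0.0797, 0.1812]
eef_rot: [-179.7, -0.4, -36.1]
contact_force: [1.5, -0.6, 0.4]
finger_gap: 0.0562
finger_force: 11.9
```

Emit:
drive_tool(rows="-0.22 -0.16 0 0 0 0 -1;-0.45 -0.32 0 0 0 0 -1;-0.67 -0.47 0 0 0 0 -1;-0.67 -0.47 0 0 0 0 -1")

```text
time_s: 15.95
tool_pos: [0.5642, -0.1524, 0.1742]
eef_rot: [179.7, 0.5, -36.4]
contact_force: [-0.5, 0.2, 0.1]
finger_gap: 0.056
finger_force: 11.9
```

Emit:
drive_tool(rows="-0.07 -0.2 0 0 0 0.03 -1;-0.14 -0.4 0 0 0 0.06 -1;-0.2 -0.6 0 0 0 0.09 -1;-0.26 -0.8 0 0 0 0.12 -1;-0.33 -1 0 0 0 0.145 -1;-0.33 -1 0 0 0 0.145 -1")

```text
time_s: 16.45
tool_pos: [0.5196, -0.3036, 0.1744]
eef_rot: [-180.0, 0.3, -10.2]
contact_force: [0.5, -0.2, -0.3]
finger_gap: 0.0561
finger_force: 11.9
```

Emit:
drive_tool(rows="-0.02 -0.25 0 0 0 0 -1;-0.04 -0.53 0 0 0 0 -1;-0.04 -0.53 -0.2 0 0 0 -1;-0.04 -0.53 -0.4 0 0 0 -1;-0.04 -0.53 -0.6 0 0 0 -1;-0.04 -0.53 -0.75 0 0 0 -1;-0.04 -0.53 -0.87 0 0 0 -1;-0.04 -0.53 -0.94 0 0 0 -1;-0.04 -0.53 -0.97 0 0 0 -1;-0.04 -0.53 -0.97 0 0 0 -1;-0.04 -0.53 -0.97 0 0 0 0.5;-0.04 -0.53 -0.97 0 0 0 0.5;-0.04 -0.53 -0.97 0 0 0 0.5;-0.04 -0.53 -0.97 0 0 0 0.5;-0.04 -0.53 -0.8 0 0 0 0.5;-0.04 -0.53 -0.6 0 0 0 0.5;-0.04 -0.53 -0.4 0 0 0 0.5;-0.04 -0.53 -0.2 0 0 0 0.5;-0.04 -0.53 0 0 0 0 0.5;-0.04 -0.53 0 0 0 0 1")

```text
time_s: 18.12
tool_pos: [0.5199, -0.3816, 0.1847]
eef_rot: [179.7, -0.8, -9.9]
contact_force: [0.8, -1.1, 1.0]
finger_gap: 0.0673
finger_force: 0.0
```

Emit:
drive_tool(rows="-0.06 0.2 0 0 0 0.04 1;-0.12 0.4 0 0 0 0.08 1;-0.18 0.6 0 0 0 0.12 1;-0.24 0.8 0 0 0 0.16 1;-0.3 1 0 0 0 0.2 1;-0.3 1 0 0 0 0.239 1;-0.3 1 0 0 0 0.239 1")

```text
time_s: 18.7
tool_pos: [0.4714, -0.2281, 0.1773]
eef_rot: [179.9, -0.1, 33.3]
contact_force: [0.5, 0.6, -0.0]
finger_gap: 0.0868
finger_force: 0.0
```

Emit:
drive_tool(rows="-0.07 0.22 0 0 0 0 1;-0.07 0.22 -0.2 0 0 0 1;-0.07 0.22 -0.4 0 0 0 1;-0.07 0.22 -0.5 0 0 0 1;-0.07 0.22 -0.5 0 0 0 1;-0.07 0.22 -0.5 0 0 0 1")

```text
time_s: 19.2
tool_pos: [0.4613, -0.197, 0.1012]
eef_rot: [-180.0, 0.1, 32.9]
contact_force: [-0.1, -0.6, 0.5]
finger_gap: 0.0869
finger_force: 0.0
```

```bash
python3 -c "
from h import *
im=blobs();cv2.imwrite('pics/t3.png',im)"
```

```text
883.0 [167. 353.] [449. 321.] 90.0
847.5 [216. 347.] [460. 218.] 9.0
884.0 [495. 316.] [ 523. -374.] 77.0
749.0 [408. 245.] [ 678. -194.] 52.0
3017.5 [ 45. 217.] [744. 602.] 80.0
```

Emit:
drive_tool(rows="0 0 -0.2 0 0 0 1;0 0 -0.35 0 0 0 1;0 0 -0.45 0 0 0 1;0 0 -0.52 0 0 0 1;0 0 -0.52 0 0 0 1;0 0 -0.52 0 0 0 -1;0 0 -0.52 0 0 0 -1;0 0 -0.52 0 0 0 -1;0 0 -0.52 0 0 0 -1;0 0 -0.52 0 0 0 -1;0 0 -0.52 0 0 0 -1;0 0 -0.52 0 0 0 -1;0 0 -0.52 0 0 0 -1;0 0 -0.4 0 0 0 -1;0 0 -0.2 0 0 0 -1;0 0 0 0 0 0 -1;0 0 0.2 0 0 0 -1;0 0 0.4 0 0 0 -1;0 0 0.5 0 0 0 -1;0 0 0.5 0 0 0 -1")

```text
time_s: 20.92
tool_pos: [0.4631, -0.1967, 0.1803]
eef_rot: [179.7, -0.3, 33.1]
contact_force: [-0.1, -0.2, -0.8]
finger_gap: 0.0566
finger_force: 11.8
```

Emit:
drive_tool(rows="0.04 -0.2 0 0 0 -0.03 -1;0.08 -0.4 0 0 0 -0.06 -1;0.12 -0.6 0 0 0 -0.09 -1;0.16 -0.8 0 0 0 -0.12 -1;0.2 -1 0 0 0 -0.12 -1;0.2 -1 0 0 0 -0.12 -1")

```text
time_s: 21.42
tool_pos: [0.4911, -0.3502, 0.174]
eef_rot: [-180.0, 0.1, 11.2]
contact_force: [1.1, -0.2, -0.2]
finger_gap: 0.0566
finger_force: 11.8
```

Emit:
drive_tool(rows="0.02 -0.2 0 0 0 -0.03 -1;0.04 -0.4 0 0 0 -0.06 -1;0.05 -0.6 0 0 0 -0.09 -1;0.07 -0.8 0 0 0 -0.12 -1;0.07 -0.8 0 0 0 -0.12 -1;0.07 -0.8 0 0 0 -0.12 -1")

```text
time_s: 21.92
tool_pos: [0.5005, -0.4668, 0.1736]
eef_rot: [-179.9, 0.2, -10.3]
contact_force: [-1.1, 0.0, -1.6]
finger_gap: 0.0562
finger_force: 11.8
```

Emit:
drive_tool(rows="0 0 -0.2 0 0 0 -1;0 0 -0.4 0 0 0 -1;0 0 -0.6 0 0 0 -1;0 0 -0.75 0 0 0 -1;0 0 -0.87 0 0 0 -1;0 0 -0.94 0 0 0 -1;0 0 -0.97 0 0 0 -1;0 0 -0.97 0 0 0 -1;0 0 -0.97 0 0 0 0.5;0 0 -0.97 0 0 0 0.5;0 0 -0.97 0 0 0 0.5;0 0 -0.97 0 0 0 0.5;0 0 -0.8 0 0 0 0.5;0 0 -0.6 0 0 0 0.5;0 0 -0.4 0 0 0 0.5;0 0 -0.2 0 0 0 0.5;0 0 0 0 0 0 -1;0 0 0 0 0 0 -1")

```text
time_s: 23.42
tool_pos: [0.5044, -0.4691, 0.1854]
eef_rot: [179.6, -0.8, -10.1]
contact_force: [0.5, -0.9, 1.4]
finger_gap: 0.0585
finger_force: 0.0
```

Emit:
drive_tool(rows="0.1 0.2 0 0 0 0.03 -1;0.2 0.4 0 0 0 0.055 -1;0.3 0.6 0 0 0 0.055 -1;0.4 0.8 0 0 0 0.055 -1;0.5 1 0 0 0 0.055 -1;0.5 1 0 0 0 0.055 -1")

```text
time_s: 23.92
tool_pos: [0.5791, -0.3119, 0.177]
eef_rot: [-180.0, -0.1, 0.0]
contact_force: [-0.0, -0.3, 0.0]
finger_gap: 0.0197
finger_force: 0.0
```

Emit:
drive_tool(rows="0.15 0.2 0 0 0 0 -1;0.3 0.4 0 0 0 0 -1;0.45 0.6 0 0 0 0 -1;0.6 0.82 0 0 0 0 -1;0.67 0.82 0 0 0 0 -1;0.67 0.82 -0.2 0 0 0 -1;0.67 0.82 -0.4 0 0 0 -1;0.67 0.82 -0.5 0 0 0 -1;0.67 0.82 -0.5 0 0 0 -1;0.67 0.82 -0.5 0 0 0 -1")

```text
time_s: 24.75
tool_pos: [0.6768, -0.1939, 0.101]
eef_rot: [180.0, 0.1, -0.3]
contact_force: [0.1, -0.4, 1.0]
finger_gap: 0.0007
finger_force: 0.0
```

```bash
python3 -c "
from h import *
im=blobs();cv2.imwrite('pics/t4.png',cv2.resize(im[140:400,280:620],None,fx=2,fy=2))"
```

```text
887.0 [167. 353.] [449. 321.] 90.0
831.5 [216. 347.] [461. 217.] 9.0
759.0 [537. 330.] [ 494. -462.] 86.0
891.0 [495. 316.] [ 523. -374.] 77.0
191.0 [406. 255.] [ 657. -188.] 90.0
3017.5 [ 45. 217.] [744. 602.] 80.0
```

View pics/t4.png

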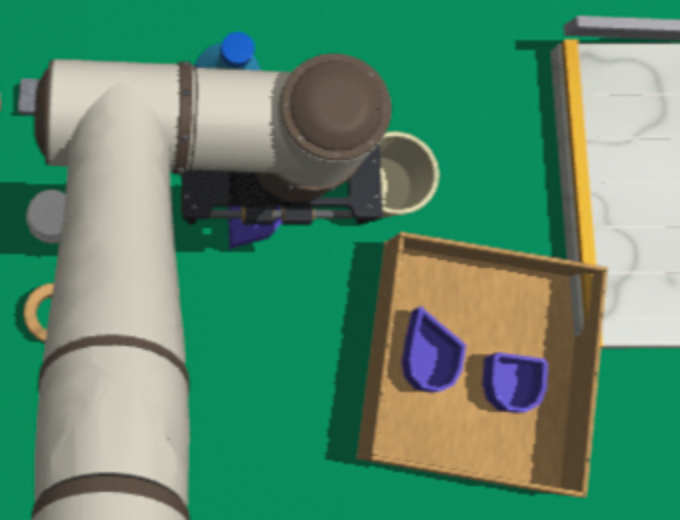

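Both rejects lie in the carton, at crop pixels (435,350) skewed and (515,382) blunt. The last sound shell is under the gripper, too near the blue bottle to grip across, so I'll drag it towards the robot with the closed fingers inside it.

Emit:
drive_tool(rows="0 0 -0.15 0 0 0 -1;0 0 -0.3 0 0 0 -1;0 0 -0.42 0 0 0 -1;0 0 -0.5 0 0 0 -1;0 0 -0.5 0 0 0 -1;-0.05 0 -0.5 0 0 0 -1;-0.1 0 -0.5 0 0 0 -1;-0.15 0 -0.5 0 0 0 -1;-0.2 0 -0.5 0 0 0 -1;-0.25 0 -0.5 0 0 0 -1;-0.3 0 -0.5 0 0 0 -1;-0.35 0 -0.5 0 0 0 -1;-0.4 0 -0.5 0 0 0 -1;-0.45 0 -0.5 0 0 0 -1;-0.5 0 -0.5 0 0 0 -1;-0.5 0 -0.5 0 0 0 -1;-0.47 0 -0.5 0 0 0 -1;-0.47 0 -0.3 0 0 0 -1;-0.47 0 0 0 0 0 -1;-0.47 0 0.3 0 0 0 -1")

```text
time_s: 26.47
tool_pos: [0.6059, -0.1934, 0.1394]
eef_rot: [-180.0, 0.3, -0.3]
contact_force: [1.2, 0.2, -0.1]
finger_gap: 0.0004
finger_force: 0.0
```

Emit:
drive_tool(rows="-0.3 0.2 0 0 0 0 1;-0.6 0.4 0 0 0 0 1;-0.9 0.6 0 0 0 0 1;-1 0.8 0 0 0 0 1;-1 1 0 0 0 0 1;-1 1 0 0 0 0 1")

```text
time_s: 26.97
tool_pos: [0.4539, -0.0409, 0.1401]
eef_rot: [-180.0, 0.1, -0.1]
contact_force: [-0.1, 0.4, -0.3]
finger_gap: 0.0325
finger_force: 0.0
```

```bash
python3 -c "
from h import *
im=blobs();cv2.imwrite('pics/t5.png',cv2.resize(im[200:340,340:480],None,fx=4,fy=4,interpolation=cv2.INTER_CUBIC))"
```

```text
878.0 [167. 353.] [449. 321.] 90.0
510.0 [215. 344.] [468. 219.] 15.0
758.0 [537. 330.] [ 494. -462.] 86.0
891.0 [495. 316.] [ 523. -374.] 76.0
769.5 [412. 275.] [ 612. -200.] 37.0
3017.5 [ 45. 217.] [744. 602.] 80.0
```

View pics/t5.png

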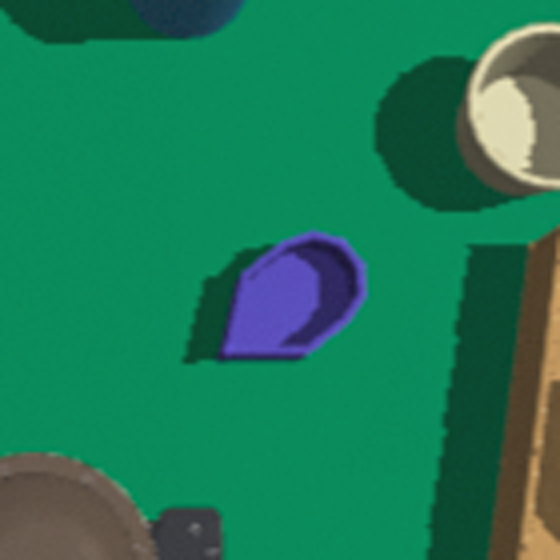

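The shell slid free upright, with its tip at crop pixel (222,356) and front corners at (305,356) and (240,282).

```bash
python3 -c "
from h import *
z=lambda u,v:ray('top',340+u/4-.4,200+v/4-.4,.034)
t,a,r=fit([(48,0),(12,28),(12,-28),(-44,0)],[z(222,356),z(305,356),z(240,282),z(348,250)]);print(t,a,r)
print(t-2*np.array([np.cos(np.radians(a)),np.sin(np.radians(a))]))
print(manip.sense()['tool_pos'])"
```

```text
[ 611.95414666 -199.7562181 ] 129.80470107931635 2.5504785671375885
[ 613.23449213 -201.2926801 ]
[ 0.45487289 -0.04060645  0.14027667]
```

Emit:
drive_tool(rows="0.2 -0.2 0 0 0 -0.04 1;0.4 -0.4 0 0 0 -0.08 1;0.53 -0.53 0 0 0 -0.12 1;0.53 -0.53 0 0 0 -0.14 1;0.53 -0.53 0 0 0 -0.14 1")

```text
time_s: 27.43
tool_pos: [0.5372, -0.1244, 0.1389]
eef_rot: [180.0, 0.1, -25.7]
contact_force: [-0.4, 0.4, -0.3]
finger_gap: 0.0697
finger_force: 0.0
```

Emit:
drive_tool(rows="0.2 -0.2 0 0 0 -0.04 1;0.4 -0.4 0 0 0 -0.08 1;0.53 -0.53 0 0 0 -0.12 1;0.53 -0.53 -0.15 0 0 -0.139 1;0.53 -0.53 -0.27 0 0 -0.139 1;0.53 -0.53 -0.27 0 0 -0.139 1")

```text
time_s: 27.93
tool_pos: [0.6125, -0.2021, 0.0945]
eef_rot: [179.7, 0.4, -50.5]
contact_force: [0.2, -1.0, -1.3]
finger_gap: 0.0865
finger_force: 0.0
```

Emit:
drive_tool(rows="0 0 -0.2 0 0 0 1;0 0 -0.35 0 0 0 1;0 0 -0.45 0 0 0 1;0 0 -0.52 0 0 0 1;0 0 -0.52 0 0 0 1;0 0 -0.52 0 0 0 -1;0 0 -0.52 0 0 0 -1;0 0 -0.52 0 0 0 -1;0 0 -0.52 0 0 0 -1;0 0 -0.52 0 0 0 -1;0 0 -0.52 0 0 0 -1;0 0 -0.52 0 0 0 -1;0 0 -0.52 0 0 0 -1;0 0 -0.4 0 0 0 -1;0 0 -0.2 0 0 0 -1;0 0 0 0 0 0 -1;0 0 0.2 0 0 0 -1;0 0 0.4 0 0 0 -1;0 0 0.4 0 0 0 -1")

```text
time_s: 29.52
tool_pos: [0.6194, -0.2033, 0.1667]
eef_rot: [-179.5, -0.6, -50.4]
contact_force: [1.8, 0.6, 0.2]
finger_gap: 0.0562
finger_force: 11.9
```

Emit:
drive_tool(rows="-0.02 0.2 0 0 0 -0.02 -1;-0.04 0.4 0 0 0 -0.04 -1;-0.06 0.6 0 0 0 -0.06 -1;-0.08 0.8 0 0 0 -0.063 -1;-0.09 0.95 0 0 0 -0.063 -1;-0.09 0.95 0 0 0 -0.063 -1")

```text
time_s: 30.02
tool_pos: [0.6017, -0.0562, 0.1589]
eef_rot: [-180.0, 0.1, -61.6]
contact_force: [-0.3, -0.8, -0.7]
finger_gap: 0.0564
finger_force: 11.9
```

Emit:
drive_tool(rows="-0.02 0.2 0 0 0 -0.02 -1;-0.04 0.4 0 0 0 -0.04 -1;-0.06 0.6 0 0 0 -0.06 -1;-0.08 0.8 0 0 0 -0.063 -1;-0.09 0.95 0 0 0 -0.063 -1;-0.09 0.95 0 0 0 -0.063 -1")

```text
time_s: 30.52
tool_pos: [0.5886, 0.0858, 0.1589]
eef_rot: [-180.0, 0.0, -72.9]
contact_force: [0.5, -0.4, -1.0]
finger_gap: 0.0564
finger_force: 11.9
```

Emit:
drive_tool(rows="-0.02 0.2 0 0 0 -0.02 -1;-0.04 0.4 0 0 0 -0.04 -1;-0.06 0.6 0 0 0 -0.06 -1;-0.08 0.8 0 0 0 -0.063 -1;-0.09 0.95 0 0 0 -0.063 -1;-0.09 0.95 0 0 0 -0.063 -1;-0.09 0.95 0 0 0 -0.063 -1")

```text
time_s: 31.1
tool_pos: [0.575, 0.2254, 0.1586]
eef_rot: [179.9, -0.0, -84.4]
contact_force: [0.1, -0.0, -1.5]
finger_gap: 0.0562
finger_force: 11.9
```

Emit:
drive_tool(rows="-0.03 0 -0.2 0 0 0 -1;-0.03 0 -0.4 0 0 0 -1;-0.03 0 -0.55 0 0 0 -1;-0.03 0 -0.68 0 0 0 -1;-0.03 0 -0.76 0 0 0 -1;-0.03 0 -0.79 0 0 0 -1;-0.03 0 -0.81 0 0 0 -1;-0.03 0 -0.81 0 0 0 -1;-0.03 0 -0.81 0 0 0 0.5;-0.03 0 -0.81 0 0 0 0.5;-0.03 0 -0.81 0 0 0 0.5;-0.03 0 -0.81 0 0 0 0.5;-0.03 0 -0.7 0 0 0 0.5;-0.03 0 -0.5 0 0 0 0.5;-0.03 0 -0.3 0 0 0 0.5;-0.03 0 -0.1 0 0 0 0.5;-0.03 0 0.1 0 0 0 -1;-0.03 0 0.2 0 0 0 -1;-0.03 0 0.2 0 0 0 -1")

```text
time_s: 32.68
tool_pos: [0.5727, 0.2263, 0.1951]
eef_rot: [-179.5, 0.2, -84.5]
contact_force: [0.2, 0.8, 1.0]
finger_gap: 0.0526
finger_force: 0.0
```

Emit:
drive_tool(rows="0 0 0.2 0 0 0 -1;0 0 0.4 0 0 0 -1;0 0 0.6 0 0 0 -1;0 0 0.8 0 0 0 -1;0 0 1 0 0 0 -1;0 0 1 0 0 0 -1;0 0 1 0 0 0 -1")

```text
time_s: 33.27
tool_pos: [0.5708, 0.2255, 0.341]
eef_rot: [-179.8, 0.1, -84.5]
contact_force: [-0.9, -0.6, -1.2]
finger_gap: 0.0067
finger_force: 0.0
```

Emit:
drive_tool(rows="0 0 0.2 0 0 0 -1;-0.1 0.1 0.41 0 0 0 -1;-0.2 0.2 0.41 0 0 0 -1;-0.3 0.3 0.41 0 0 0 -1;-0.4 0.4 0.41 0 0 0 -1;-0.5 0.4 0.41 0 0 0 -1;-0.5 0.4 0.41 0 0 0 -1")

```text
time_s: 33.85
tool_pos: [0.4932, 0.2856, 0.3993]
eef_rot: [179.8, -0.1, -84.4]
contact_force: [-0.1, 0.7, -0.1]
finger_gap: 0.0004
finger_force: 0.0
```

```bash
python3 -c "
from h import *
im=blobs()
s=cv2.cvtColor(manip.camera('side'),cv2.COLOR_RGB2BGR)
cv2.imwrite('pics/t6.png',np.hstack([im[190:430,0:300],s[90:330,100:400]]))"
```

```text
884.5 [166. 353.] [449. 322.] 90.0
850.5 [216. 347.] [461. 217.] 8.0
758.0 [537. 330.] [ 494. -462.] 86.0
890.0 [495. 316.] [ 523. -374.] 76.0
839.5 [213. 295.] [572. 226.] 6.0
3017.5 [ 45. 217.] [744. 601.] 80.0
```

View pics/t6.png

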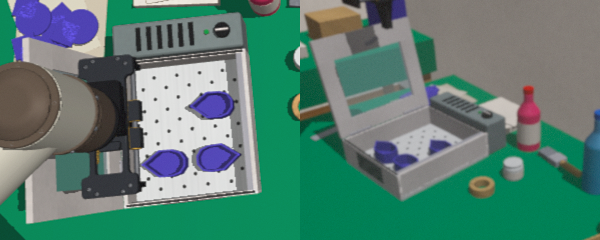

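The three sound shells lie flat, open side up and apart in the chest, and the other tableware has not moved. Next I'll go over the lid and down behind its free edge.

Emit:
drive_tool(rows="-0.1 0.2 0 0 0 0 -1;-0.2 0.4 0 0 0 0 -1;-0.3 0.6 0 0 0 0 -1;-0.4 0.8 0 0 0 0 -1;-0.5 1 0 0 0 0 -1;-0.5 1 0 0 0 0 -1")

```text
time_s: 34.45
tool_pos: [0.4191, 0.4391, 0.3981]
eef_rot: [179.8, -0.1, -84.3]
contact_force: [-0.1, -0.4, -0.8]
finger_gap: 0.0009
finger_force: 0.0
```

Emit:
drive_tool(rows="0 0.2 0 0 0 0 -1;0 0.38 0 0 0 0 -1;0 0.38 0 0 0 0 -1;0 0.38 -0.2 0 0 0 -1;0 0.38 -0.4 0 0 0 -1;0 0.38 -0.57 0 0 0 -1;0 0.38 -0.57 0 0 0 -1;0 0.38 -0.57 0 0 0 -1")

```text
time_s: 35.12
tool_pos: [0.4213, 0.4909, 0.3139]
eef_rot: [179.9, -0.2, -84.6]
contact_force: [0.2, 1.0, -0.2]
finger_gap: 0.0005
finger_force: 0.0
```

Emit:
drive_tool(rows="0.01 -0.08 0 0 0 0 -1;0.02 -0.15 0 0 0 0 -1;0.02 -0.22 0.01 0 0 0 -1;0.03 -0.29 0.03 0 0 0 -1;0.04 -0.35 0.05 0 0 0 -1;0.04 -0.42 0.06 0 0 0 -1;0.05 -0.48 0.08 0 0 0 -1;0.06 -0.55 0.09 0 0 0 -1;0.06 -0.62 0.11 0 0 0 -1;0.07 -0.68 0.12 0 0 0 -1;0.08 -0.75 0.14 0 0 0 -1")

```text
time_s: 36.03
tool_pos: [0.4323, 0.3786, 0.3363]
eef_rot: [179.9, -0.0, -84.5]
contact_force: [-1.1, 2.8, -2.5]
finger_gap: 0.0004
finger_force: 1.6
```

```bash
python3 -c "
from h import *
im=cv2.cvtColor(manip.camera('top'),cv2.COLOR_RGB2BGR)
s=cv2.cvtColor(manip.camera('side'),cv2.COLOR_RGB2BGR)
cv2.imwrite('pics/t7.png',np.hstack([im[150:430,0:300],s[50:330,60:360]]))"
```

```text
(no output)
```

View pics/t7.png

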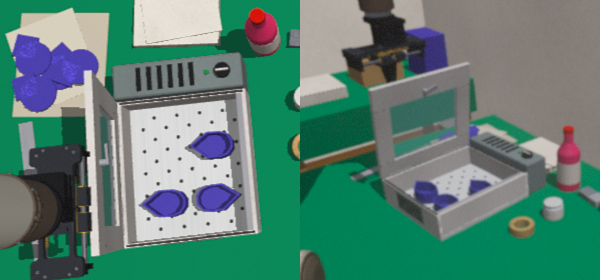

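The lid is up to about 80°, and the push took only about 3 N. I'll carry on along the arc.

Emit:
drive_tool(rows="0.01 -0.09 -0.01 0 0 0 -1;0.02 -0.19 -0.01 0 0 0 -1;0.03 -0.28 -0.03 0 0 0 -1;0.04 -0.37 -0.07 0 0 0 -1;0.05 -0.46 -0.11 0 0 0 -1;0.06 -0.55 -0.15 0 0 0 -1;0.065 -0.63 -0.19 0 0 0 -1;0.07 -0.72 -0.25 0 0 0 -1;0.08 -0.8 -0.3 0 0 0 -1;0.09 -0.86 -0.35 0 0 0 -1;0.095 -0.93 -0.41 0 0 0 -1;0.1 -0.975 -0.47 0 0 0 -1")

```text
time_s: 37.13
tool_pos: [0.4475, 0.2315, 0.2654]
eef_rot: [180.0, -0.1, -84.5]
contact_force: [-0.5, -0.2, 2.3]
finger_gap: 0.0004
finger_force: 0.8
```

Emit:
drive_tool(rows="0.005 -0.05 -0.06 0 0 0 -1;0.01 -0.11 -0.12 0 0 0 -1;0.015 -0.16 -0.19 0 0 0 -1;0.02 -0.21 -0.26 0 0 0 -1;0.025 -0.26 -0.34 0 0 0 -1;0.03 -0.3 -0.43 0 0 0 -1;0.035 -0.34 -0.52 0 0 0 -1;0.04 -0.38 -0.61 0 0 0 -1;0.04 -0.4 -0.7 0 0 0 -1;0.045 -0.43 -0.8 0 0 0 -1;0.045 -0.45 -0.89 0 0 0 -1")

```text
time_s: 38.05
tool_pos: [0.4539, 0.1648, 0.1309]
eef_rot: [179.9, -0.0, -84.5]
contact_force: [0.6, 1.4, 0.6]
finger_gap: 0.0005
finger_force: 0.3
```

Emit:
drive_tool(rows="0 -0.01 -0.06 0 0 0 -1;0 -0.02 -0.12 0 0 0 -1;0 -0.02 -0.17 0 0 0 -1;0 -0.02 -0.2 0 0 0 -1;0 -0.02 -0.2 0 0 0 -1;0 -0.02 -0.2 0 0 0 -1")

```text
time_s: 38.55
tool_pos: [0.454, 0.1624, 0.1034]
eef_rot: [179.9, -0.1, -84.5]
contact_force: [-3.2, -1.9, 7.5]
finger_gap: 0.0004
finger_force: 4.2
```

Emit:
drive_tool(rows="0 0 -0.02 0 0 0 -1;0 0 -0.04 0 0 0 -1;0 0 -0.04 0 0 0 -1;0 0 -0.04 0 0 0 -1")

```text
time_s: 38.88
tool_pos: [0.4541, 0.1624, 0.103]
eef_rot: [-180.0, -0.1, -84.3]
contact_force: [-18.9, -4.2, 47.2]
finger_gap: 0.0005
finger_force: 23.6
```

Emit:
drive_tool(rows="0 0 0.2 0 0 0 -1;0 0 0.4 0 0 0 -1;-0.2 -0.2 0.6 0 0 0 -1;-0.4 -0.4 0.8 0 0 0 -1;-0.6 -0.6 0.8 0 0 0 1;-0.6 -0.8 0.8 0 0 0 1;-0.6 -1 0.8 0 0 0 1;-0.6 -1 0.8 0 0 0 1")

```text
time_s: 39.55
tool_pos: [0.3626, 0.0093, 0.217]
eef_rot: [-179.9, 0.0, -84.8]
contact_force: [-0.7, 0.2, 0.1]
finger_gap: 0.0194
finger_force: 0.0
```

```bash
python3 -c "
from h import *
im=cv2.cvtColor(manip.camera('top'),cv2.COLOR_RGB2BGR);cv2.imwrite('pics/top8.png',im)
s=cv2.cvtColor(manip.camera('side'),cv2.COLOR_RGB2BGR)
cv2.imwrite('pics/t8.png',np.hstack([cv2.resize(im[200:420,90:290],None,fx=2,fy=2,interpolation=cv2.INTER_CUBIC),cv2.resize(s[150:370,110:310],None,fx=2,fy=2)]))
a=np.radians(5.9);R=np.array([[np.cos(a),-np.sin(a)],[np.sin(a),np.cos(a)]])
g=R@[0,135-230]+[522.5,274.5];print(g,pix('top',[g[0]/1e3,g[1]/1e3,.126]),manip.sense()['tool_pos'])"
```

```text
[532.26529099 180.00323237] [228.07900345 309.27158076] [0.36433736 0.01207699 0.21681294]
```

View pics/t8.png

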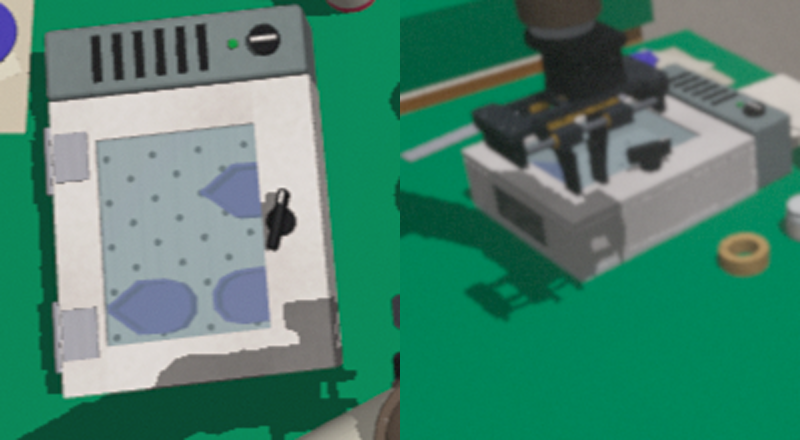

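The lid is shut with its wing at about crop pixel (277,219), as predicted. The wing is roughly 20° clockwise of the lid edge, with its mark towards +x. I'll move above it and align the jaws across it.

Emit:
drive_tool(rows="0.12 0.12 0 0 0 0.035 1;0.24 0.24 0 0 0 0.07 1;0.36 0.36 0 0 0 0.105 1;0.48 0.48 0 0 0 0.14 1;0.56 0.56 0 0 0 0.175 1;0.56 0.56 0 0 0 0.195 1;0.56 0.56 0 0 0 0.195 1")

```text
time_s: 40.23
tool_pos: [0.4492, 0.0989, 0.2155]
eef_rot: [179.9, 0.0, -49.2]
contact_force: [-0.0, -0.4, -0.5]
finger_gap: 0.0743
finger_force: 0.0
```

Emit:
drive_tool(rows="0.12 0.12 0 0 0 0.035 1;0.24 0.24 0 0 0 0.07 1;0.36 0.36 0 0 0 0.105 1;0.48 0.48 0 0 0 0.14 1;0.56 0.56 0 0 0 0.175 1;0.56 0.56 0 0 0 0.195 1;0.56 0.56 0 0 0 0.195 1;0.56 0.56 0 0 0 0.195 1")

```text
time_s: 40.9
tool_pos: [0.5318, 0.1813, 0.2158]
eef_rot: [179.9, 0.1, -14.4]
contact_force: [-0.1, 1.3, 1.4]
finger_gap: 0.087
finger_force: 0.0
```

```bash
python3 -c "
from h import *
im=cv2.imread('pics/top8.png')[285:335,210:250]
m=(im.max(2)<60).astype(np.uint8)
c=max(cv2.findContours(m,0,cv2.CHAIN_APPROX_NONE)[0],key=cv2.contourArea)
print(cv2.minAreaRect(c));s=manip.sense();print(s['tool_pos'],s['eef_rot'],manip.tip_extent)"
```

```text
((19.544830322265625, 25.037933349609375), (27.405012130737305, 13.204231262207031), 85.2363510131836)
[0.53183599 0.18126402 0.21579532] [ 1.79949927e+02  5.55453660e-02 -1.44344903e+01] 0.014
```

Emit:
drive_tool(rows="0 0 -0.2 0 0 0 1;0 0 -0.4 0 0 0 1;0 0 -0.55 0 0 0 1;0 0 -0.65 0 0 0 1;0 0 -0.7 0 0 0 1;0 0 -0.7 0 0 0 1;0 0 -0.7 0 0 0 -1;0 0 -0.7 0 0 0 -1;0 0 -0.7 0 0 0 -1;0 0 -0.7 0 0 0 -1;0 0 -0.7 0 0 0 -1;0 0 -0.7 0 0 0 -1;0 0 -0.7 0 0 0 -1;0 0 -0.7 0 0 0 -1;0 0 -0.7 0 0 0 -1;0 0 -0.7 0 0 0 -1;0 0 -0.7 0 0 0 -1;0 0 -0.7 0 0 0 -1", force=25)

```text
time_s: 42.4
tool_pos: [0.532, 0.18, 0.1113]
eef_rot: [179.9, 0.0, -14.3]
contact_force: [-0.2, -4.3, 0.8]
finger_gap: 0.0284
finger_force: 25.0
```

The 28 mm gap means the tips are gripping the round hub below the wing. I'll open, rise 9 mm and grip again.

Emit:
drive_tool(rows="0 0 0 0 0 0 0;0 0 0 0 0 0 0;0 0 0 0 0 0 0;0 0 0.03 0 0 0 0;0 0 0.06 0 0 0 0;0 0 0.06 0 0 0 0;0 0 0.06 0 0 0 -1;0 0 0.06 0 0 0 -1;0 0 0.06 0 0 0 -1;0 0 0.06 0 0 0 -1;0 0 0.06 0 0 0 -1;0 0 0.06 0 0 0 -1;0 0 0.06 0 0 0 -1")

```text
time_s: 43.48
tool_pos: [0.5319, 0.1799, 0.1202]
eef_rot: [179.9, 0.1, -14.3]
contact_force: [-0.1, -3.4, 1.1]
finger_gap: 0.011
finger_force: 24.7
```

Emit:
drive_tool(rows="0 0 0 0 0 -0.025 -1;0 0 0 0 0 -0.05 -1;0 0 0 0 0 -0.075 -1;0 0 0 0 0 -0.1 -1;0 0 0 0 0 -0.125 -1;0 0 0 0 0 -0.15 -1;0 0 0 0 0 -0.175 -1;0 0 0 0 0 -0.2 -1;0 0 0 0 0 -0.225 -1;0 0 0 0 0 -0.25 -1;0 0 0 0 0 -0.275 -1;0 0 0 0 0 -0.3 -1;0 0 0 0 0 -0.325 -1;0 0 0 0 0 -0.35 -1;0 0 0 0 0 -0.37 -1;0 0 0 0 0 -0.385 -1;0 0 0 0 0 -0.395 -1;0 0 0 0 0 -0.405 -1;0 0 0 0 0 -0.405 -1", force=40)

```text
time_s: 45.07
tool_pos: [0.533, 0.1809, 0.1203]
eef_rot: [-179.9, -0.0, -87.1]
contact_force: [2.1, -1.6, -1.1]
finger_gap: 0.0107
finger_force: 39.9
```

```bash
python3 -c "
from h import *
s=manip.sense();print(s['eef_rot'],s['wrist_torque'],s['contact_force'],s['finger_gap'])"
```

```text
[-1.79928855e+02 -4.91722915e-03 -8.71409424e+01] [-0.40052954 -0.77373687  0.55708376] [ 2.0903897  -1.57546209 -1.1369108 ] 0.01072325399683951
```

Emit:
drive_tool(rows="0 0 0 0 0 -0.01 -1;0 0 0 0 0 -0.02 -1;0 0 0 0 0 -0.02 -1;0 0 0 0 0 -0.02 -1")

```text
time_s: 45.4
tool_pos: [0.5329, 0.1809, 0.1203]
eef_rot: [-179.9, -0.0, -90.6]
contact_force: [4.6, -1.4, -3.6]
finger_gap: 0.0114
finger_force: 42.1
```

```bash
python3 -c "
from h import *
s=manip.sense();print(s['eef_rot'],s['wrist_torque'],s['contact_force'],s['finger_gap'])"
```

```text
[-1.79928445e+02 -9.06935150e-03 -9.06239301e+01] [-0.50713173 -1.16347919  0.85636226] [ 4.55362308 -1.36062868 -3.64807397] 0.011392048059000643
```

Emit:
drive_tool(rows="0 0 0 0 0 0.015 -1;0 0 0 0 0 0.015 -1;0 0 0 0 0 0.015 0.2;0 0 0 0 0 0.015 0.2;0 0 0 0 0 0.015 0.2;0 0 0 0 0 0.015 0.2;0 0 0.1 0 0 0.015 0.2;0 0 0.3 0 0 0.015 0.2;0 0 0.5 0 0 0.015 0.2;0 0 0.7 0 0 0.015 0.2;0 0 0.9 0 0 0.015 0.2")

```text
time_s: 46.32
tool_pos: [0.5317, 0.1807, 0.257]
eef_rot: [180.0, 0.0, -88.2]
contact_force: [0.3, 0.3, 0.2]
finger_gap: 0.0518
finger_force: 0.0
```

Emit:
drive_tool(rows="-0.2 -0.2 0 0 0 0 1;-0.4 -0.4 0 0 0 0 1;-0.6 -0.6 0 0 0 0 1;-0.8 -0.8 0 0 0 0 1;-1 -1 0 0 0 0 1;-1 -1 0 0 0 0 1;-1 -1 0 0 0 0 1")

```text
time_s: 46.9
tool_pos: [0.3804, 0.0295, 0.2561]
eef_rot: [-179.9, 0.1, -88.2]
contact_force: [-0.6, 0.2, -0.2]
finger_gap: 0.0854
finger_force: 0.0
```

```bash
python3 -c "
from h import *
im=cv2.cvtColor(manip.camera('top'),cv2.COLOR_RGB2BGR)
s=cv2.cvtColor(manip.camera('side'),cv2.COLOR_RGB2BGR)
cv2.imwrite('pics/t9.png',np.hstack([cv2.resize(im[200:420,90:290],None,fx=2,fy=2,interpolation=cv2.INTER_CUBIC),cv2.resize(s[150:370,110:310],None,fx=2,fy=2)]))
cv2.imwrite('pics/top9.png',im)"
```

```text
(no output)
```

View pics/t9.png

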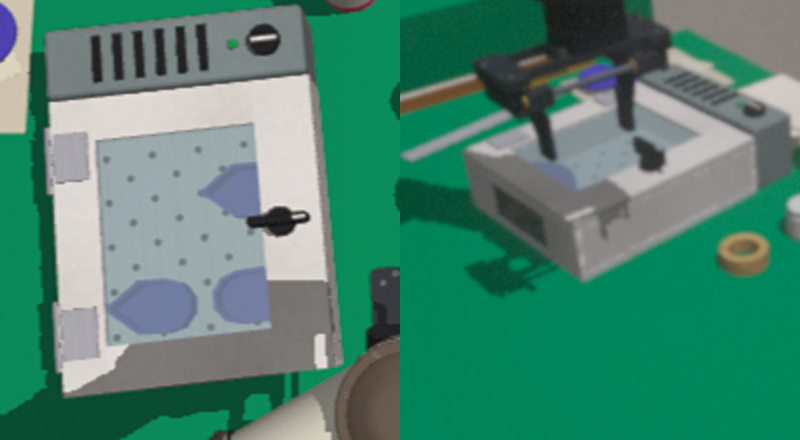

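View pics/top9.png

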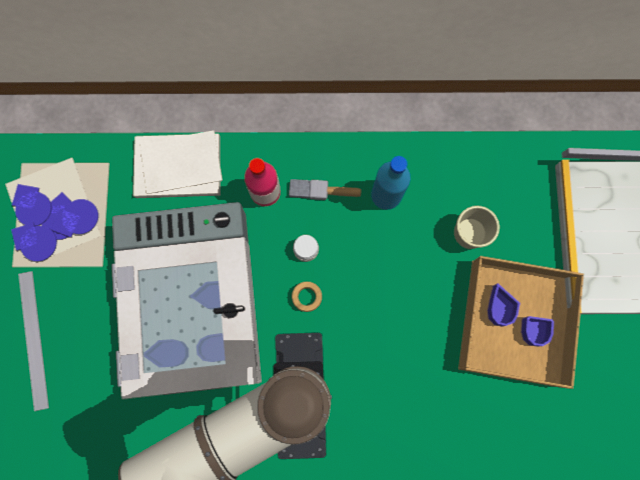

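The wing now lies square to the lid edge, from (248,223) to (308,216) in the crop, with its mark towards the frame. The lid is level, both rejects are in the carton and the rest of the table is unchanged, so I'm handing in.

```bash
python3 -c "
from plant import manip
print(manip.close_job())"
```

```text
the job is handed in; nothing more can be done
None
```

The job is handed in, with no verdict returned: the three sound shells are flat and open side up in the chest, the skewed and blunt ones are in the carton, the lid is fully down, and the wing knob is turned clockwise to its stop.

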